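# Shut the lid of the loaded dry bath

## Task

Two dry-bath heaters stand on the lab bench with their lids up. Gently lower the lid of the one that holds the orange rack of tubes until it is fully shut on its base, without slamming it. Leave the empty heater's lid open as it is, and leave the two bottles standing where they are.

Things in the scene. Friction and masses are not known exactly. Their poses are not given: they have to be found in the camera images.
- lid (a joint): Opening angle (rad) of the lid of the white heater holding an orange rack of white-capped tubes: 0 = flat shut, 1.57 = upright; starts at 1.1 to 1.5. Stiff hinge: stays where left, moves under about 3 N pressed square near the free edge. The heater is fixed, 150 mm deep, 120 wide, 75 high; hinge along the top of its back, the side away from the robot (turned up to 26 degrees).
- lid_edge (a point): Point on that lid's outer face (top when shut), mid-width, 15 mm from its free edge. Grey lid: 150 mm from hinge to free edge, 120 wide, 12 thick; a 50 mm wide blue tab sticks out 16 mm past mid-edge. Axes turn with the lid: x from free edge to hinge, y along the hinge, z out of the outer face. Hinge axis at (+135, 0, -12) mm in them, 75 mm above the bench; shut, the point is 87 mm up.
- spare_lid_edge (a point): The same point, with the same axes, on the lid of the other heater, which has an identical shape but an empty aluminium block with 12 dark holes in its well. Its lid starts open at 1.1 to 1.5 rad on the same kind of hinge and must stay as it is.
- blue_bottle_mid (a point): Centre, half-way up, of a clear glass bottle with a blue cap, 70 mm in diameter, 140 mm tall, standing loose on the bench; z is up along the bottle.
- orange_bottle_mid (a point): Centre, half-way up, of a clear glass bottle with an orange cap, 70 mm in diameter, 140 mm tall, standing loose on the bench; z is up along the bottle.
Not all that is in view belongs to the job. What is shaped like the part that bears orange_bottle_mid but pink is not meant.

How it is judged:
By the outcome, as a careful person would: the job done as asked, in the order asked, and still so for the second after the job is handed in, with the robot touching nothing.
It also fails if it takes over 35 s, if anything falls off the work surface, if the arm or the gripper's body presses on something with over 40 N, if the wrist force passes 120 N, or if a joint passes its speed limit or range.

## Robot

A 6-joint arm with a two-finger parallel gripper is mounted at the origin on the work surface. World frame = base frame: x ahead of the robot, y to its left, z up, the work surface at z = 0. Lengths are in m, angles in rad, forces in N, time in s.
With the tool pointing down it reaches from about 0.3 to 1 m from the base axis. Payload 5.1 kg.
Tool frame: the origin (TCP) lies at the very end of the fingers, on their centre line; the grasp point (between the pads) lies 19 mm behind it; z points along the fingers, y is the line along which they close (so a half turn about z gives the same grasp; the last joint's range is limited). The gripper opens to 95 mm and grips with 3 to 60 N. Pads are 20 mm wide; open, the fingers measure 119 mm over their backs; the gripper's body (75 mm by 180 mm) begins 59 mm behind the grasp point.
Start: joints at [1.219, 0.124, 1.65, -0, 1.367, -0.083], TCP at [0.173, 0.627, 0.215] pointing down, gripper open.
Joint ranges: [-2.61, 2.61], [-1.02, 2.33], [0.03, 2.71], [-1.35, 4.49], [0.32, 2.68], [-2.91, 2.91]. Speed limits (rad/s): [2.57, 2.57, 3.14, 3.14, 3.14, 3.14].

## Interface

Orientations are given as a unit quaternion [w, x, y, z].
In Python, from workcell import * gives the robot as it stands. Calls block until the motion is done:
- move_pose(position, orientation): joint-space move of the TCP to a pose.
- servo_line(position, attitude=None, max_speed=0.15): straight line of the TCP; attitude=None keeps the orientation; max_speed is the mean speed in m/s.
- move_j(angles): joint-space move.
- gripper_open() and close_gripper(): open the fingers fully, or close them until they stop; the grip force is fixed at half the most.
- hold(seconds).
- solve_ik(position, orientation): joint angles nearest the present ones, or None.
- get_image(name): name is "side" or "top" or "wrist"; returns the picture (400x640x3 uint8, red, green, blue); there is no depth.
- camera_info(name): a dict with "camera_matrix" (3x3 intrinsics, pixels), "R" (3x3) and "t" (3): a world point X has camera coordinates R X + t; the wrist camera has in their place "hand_eye" (4x4, takes a point from camera to tool coordinates, whose origin is the TCP and whose axes are the flange's). Camera axes: x right, y down, z forward; pixel columns grow to the right and rows downward; lengths in m; the calibration is good to about 2 mm. A picture is of the moment at which its call begins: read the wrist's pose just before it. camera_info takes no time and is no camera call.
A pose or a line that the arm cannot do raises Unreachable and nothing moves.
- close_job(): hands the job in; it is judged then, once.
Trained networks look in the newest picture that a camera, given by its name, has taken for a name from the list of things; names that differ only in an ending like _2 or _b are one class to them, and where a whole thing is asked for, a point or a joint stands for the part that bears it (a point fixed in the world has none). Each returns a list of dicts, best first, with "p" (0 to 1); they miss things now and then, are a little off and sometimes report something else, mostly with a low value. They report only what shows in the picture. A call takes as long as a camera call. They do not tell look-alikes from the thing itself.
- recognise(camera, thing): "bbox" ([left, top, right, bottom] in pixels, round what is visible of it).
- masks_of(camera, thing): "mask" (400x640 bool, what is visible of it) and "bbox" ([left, top, right, bottom] in pixels, round what is visible of it).
- pinpoint(camera, thing): "at" ([column, row] in pixels: a listed point, or the origin of a listed thing).
Readings, each from a call of its own:
- get_t(): time.
- get_joints(): joint angles.
- get_dq(): joint speeds.
- get_joint_torque(): joint torques, N m.
- get_eef_pos(): TCP position.
- get_tcp_rot(): TCP orientation.
- get_ft_force(): force on the tool from outside, world axes, zero at the start.
- get_ft_torque(): the same for the moment, N m.
- get_grip_width(): finger opening in m.
- get_grip_force(): force on a finger pad.
Only numpy, scipy, OpenCV 4.12 (cv2) and the standard library are available. Lean on these libraries where they do the work, as an engineer would, in place of code of your own. Each camera call takes 0.05 s, during which the arm holds its last target. There are 200 camera calls.

## Working session

There is one attempt and no reset: what is moved stays moved. The work goes in short steps, each a Python script; the robot and the scene stay as the last script left them, time stands still between calls to the robot, and variables do not carry over. Pictures are saved under pics/ and viewed, at most 10 in all, crops included, and the job is handed in when it is done.

```bash
mkdir -p pics; python3 - <<'E'
from workcell import *
import cv2,numpy as np
for c in ["side","top"]:
    im=get_image(c); cv2.imwrite(f"pics/{c}0.png",im[:,:,::-1])
    i=camera_info(c); print(c,np.round(i["camera_matrix"],1).tolist(),np.round(i["R"],3).tolist(),np.round(i["t"],3).tolist())
    for n in ["lid_edge","blue_bottle_mid","orange_bottle_mid"]:
        print(n,[(np.round(d["at"]).tolist(),round(d["p"],2)) for d in pinpoint(c,n)])
print(get_t())
E
```

```text
side [[435.6, 0.0, 327.4], [0.0, 435.6, 202.1], [0.0, 0.0, 1.0]] [[0.999, -0.048, -0.004], [-0.029, -0.547, -0.836], [0.038, 0.835, -0.548]] [-0.531, 0.066, 1.428]
lid_edge [([357.0, 210.0], 0.84)]
blue_bottle_mid [([330.0, 142.0], 0.47)]
orange_bottle_mid [([370.0, 301.0], 0.88), ([275.0, 308.0], 0.68), ([324.0, 299.0], 0.62)]
top [[471.7, 0.0, 314.5], [0.0, 471.7, 201.9], [0.0, 0.0, 1.0]] [[-0.025, -1.0, -0.001], [-0.976, 0.024, -0.217], [0.217, -0.004, -0.976]] [-0.006, 0.516, 1.406]
lid_edge [([402.0, 161.0], 0.55)]
blue_bottle_mid [([166.0, 193.0], 0.62)]
orange_bottle_mid [([450.0, 166.0], 0.95), ([464.0, 238.0], 0.77), ([452.0, 200.0], 0.57)]
0.4
```

View pics/side0.png

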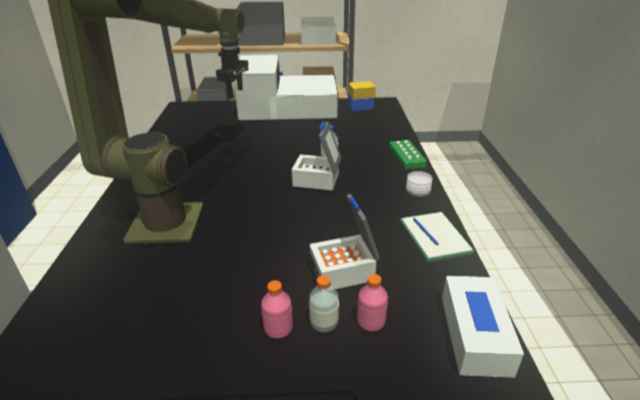

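View pics/top0.png

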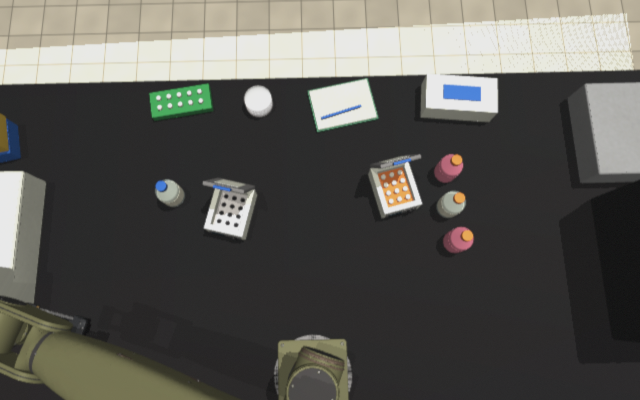

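The top view shows two candidates. The heater at (395,190) holds orange tubes and is at (343,262) in the side view. The one at (230,210) is an empty block with dark holes. The orange one fits, so I'll confirm it in one enlarged crop and read its corners.

```bash
python3 - <<'E'
import cv2,numpy as np
a=cv2.imread("pics/top0.png")[145:225,355:435]; b=cv2.imread("pics/side0.png")[190:290,300:400]
cv2.imwrite("pics/crop.png",np.hstack([cv2.resize(a,(400,400),interpolation=cv2.INTER_CUBIC),cv2.resize(b,(400,400),interpolation=cv2.INTER_CUBIC)]))
E
```

```text
(no output)
```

View pics/crop.png

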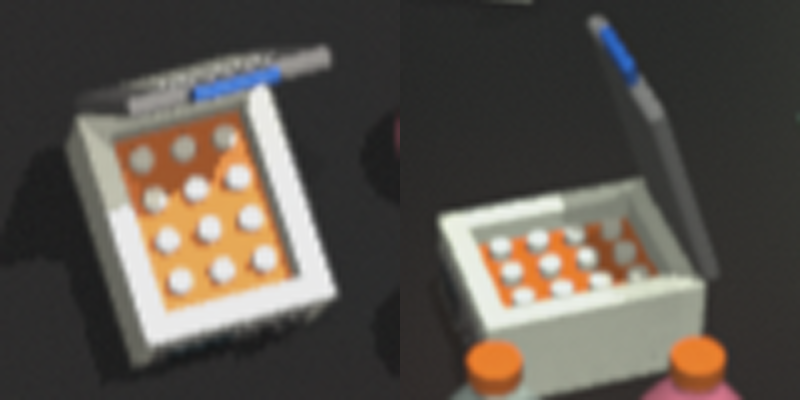

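The crop confirms that the orange-rack heater is the one with white-capped tubes. Its lid is up, and its tab is at top (402,162). Next I fit its pose and lid angle to corners read from both views.

```bash
cat > h.py <<'E'
import numpy as np
from scipy.spatial.transform import Rotation as Rn
def frame(p):
    x,y,yaw=p[:3]; c,s=np.cos(yaw),np.sin(yaw)
    return np.array([x,y,.075]),np.array([c,s,0]),np.array([-s,c,0]),np.array([0,0,1.])
def lidpt(p,r,w,n,th):   # r from hinge, w along hinge, n out of the outer face above hinge plane
    h,ex,ey,ez=frame(p); return h+r*(-np.cos(th)*ex+np.sin(th)*ez)+w*ey+n*(np.cos(th)*ez+np.sin(th)*ex)
def proj(i,X):
    q=i["camera_matrix"]@(i["R"]@X+i["t"]); return q[:2]/q[2]
E
python3 - <<'E'
from workcell import *
from h import *
from scipy.optimize import least_squares
T,S=camera_info("top"),camera_info("side")
F=lambda p:[lidpt(p,.15,-.06,0,0),lidpt(p,.15,.06,0,0),lidpt(p,0,.06,0,0),lidpt(p,0,-.06,0,0),lidpt(p,.15,.06,.006,p[3]),lidpt(p,.15,-.06,.006,p[3])]
ot=[(422.4,203.4),(385,214),(371,168.6),(407.4,162.6),(381,166),(421,156)]
os=[(322.5,272.5),(310,243.75),(361.25,235.5),(375.75,262.5),(349.25,195),(363.75,217)]
def f(p):
    X=F(p); return np.ravel([proj(T,a)-b for a,b in zip(X,ot)]+[proj(S,a)-b for a,b in zip(X,os)])
r=least_squares(f,[.55,-.2,.2,1.3],loss="soft_l1"); print(np.round(r.x,4).tolist()); print(np.round(r.fun.reshape(-1,2),1).tolist())
np.save("p.npy",r.x)
e=lidpt(r.x,.135,0,.012,r.x[3]);print("edge",e,proj(T,e),proj(S,e))
# bottles: triangulate
def tri(a,b):
    A=[];B=[]
    for i,u in((T,a),(S,b)):
        P=i["camera_matrix"]@np.c_[i["R"],i["t"]]
        for k in(0,1):
            q=P[k]-u[k]*P[2];A.append(q[:3]);B.append(-q[3])
    return np.linalg.lstsq(np.array(A),np.array(B),rcond=None)[0]
print("orange",tri((452,200),(324,299)),"pinkfar",tri((450,166),(370,301)),"edge tri",tri((402,161),(357,210)))
E
```

```text
[0.631, -0.2551, 0.2341, 1.2639]
[[0.1, 0.1], [-0.2, -0.6], [0.0, -1.0], [0.5, -4.4], [-0.0, -0.1], [1.0, -0.6], [-1.5, -0.3], [-0.5, 0.2], [-0.9, -0.9], [0.0, -1.3], [-0.9, -1.2], [0.2, 2.0]]
edge [ 0.60242789 -0.26194012  0.20731684] [399.68432094 158.58432031] [359.45064227 209.26991409]
orange [ 0.50557948 -0.44012561  0.07374731] pinkfar [ 0.6158383  -0.44540322  0.06692243] edge tri [ 0.59500337 -0.26767227  0.20905032]
```

The fit is consistent: yaw is 13°, the edge point is within 1 cm of the network's triangulation, and the bottles come out about 70 mm high. Next I close the fingers, go behind the lid and follow the arc.

```bash
cat >> h.py <<'E'
def quat(p,sgn=1):
    _,ex,ey,ez=frame(p); q=Rn.from_matrix(np.c_[sgn*ex,-sgn*ey,-ez]).as_quat(); return q[[3,0,1,2]]
def tcp(p,th,clear=0,r=.125): return lidpt(p,r,0,.012,th)+frame(p)[1]*(.010+clear)
E
python3 - <<'E'
from workcell import *
from h import *
p=np.load("p.npy")
a=tcp(p,p[3],.04); up=np.array([a[0],a[1],.40])
c=[(s,solve_ik(up,quat(p,s))) for s in(1,-1)]; c=[x for x in c if x[1] is not None]
print([(s,np.round(j,2).tolist()) for s,j in c])
s=min(c,key=lambda x:abs(x[1][5]))[0]; q=quat(p,s); np.save("q.npy",q)
close_gripper()
servo_line([.173,.627,.40],max_speed=.2); move_pose(up,q); servo_line(a,max_speed=.12)
import cv2
print(get_t(),get_eef_pos(),get_ft_force(),get_grip_width())
cs=[]
for n,(u,v) in {"top":(355,120),"side":(280,150)}.items():
    im=get_image(n)[v:v+130,u:u+130,::-1]; cs.append(cv2.resize(im,(400,400),interpolation=cv2.INTER_CUBIC))
cv2.imwrite("pics/app.png",np.hstack(cs))
E
```

```text
[(1, [-0.44, 0.19, 1.28, -0.0, 1.68, 0.9]), (-1, [-0.44, 0.19, 1.28, -0.0, 1.68, -2.25])]
8.3083 [ 0.65448101 -0.2498441   0.19886262] [-0.73546893  0.18961377  0.2828055 ] 0.00028975657398257177
```

View pics/app.png

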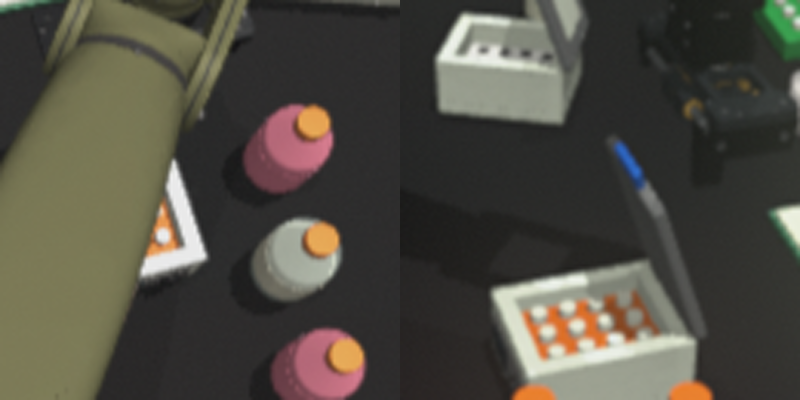

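In the side view the fingertips are at about (379,208), clear behind the still-unmoved lid, with the bottles well away. I'll press along the arc and watch the force.

```bash
python3 - <<'E'
from workcell import *
from h import *
p=np.load("p.npy"); log=[]
servo_line(tcp(p,p[3],.012),max_speed=.06)
for th in np.arange(p[3],.049,-.1):
    servo_line(tcp(p,th),max_speed=.045)
    f=get_ft_force(); log.append((round(th,2),np.round(f,1).tolist()))
    if np.linalg.norm(f)>25: print("STOP");break
print(*log,sep="\n"); print(get_t(),get_eef_pos())
import cv2
u,v=280,150
cv2.imwrite("pics/mid.png",cv2.resize(get_image("side")[v:v+150,u:u+150,::-1],(500,500)))
E
```

```text
(np.float64(1.26), [0.1, 0.8, -0.8])
(np.float64(1.16), [0.6, 0.5, 0.9])
(np.float64(1.06), [0.0, 0.3, 0.4])
(np.float64(0.96), [0.1, 0.6, -0.2])
(np.float64(0.86), [-0.0, -0.1, -0.0])
(np.float64(0.76), [-0.1, 0.5, -0.2])
(np.float64(0.66), [-1.1, -0.7, 0.7])
(np.float64(0.56), [-0.1, 0.4, 0.5])
(np.float64(0.46), [0.3, 0.1, -0.4])
(np.float64(0.36), [0.5, -0.3, -0.4])
(np.float64(0.26), [0.6, -0.3, -0.4])
(np.float64(0.16), [0.4, 0.1, 0.4])
(np.float64(0.06), [0.5, 0.5, -0.4])
14.5417 [ 0.51971651 -0.28136445  0.09433435]
```

View pics/mid.png

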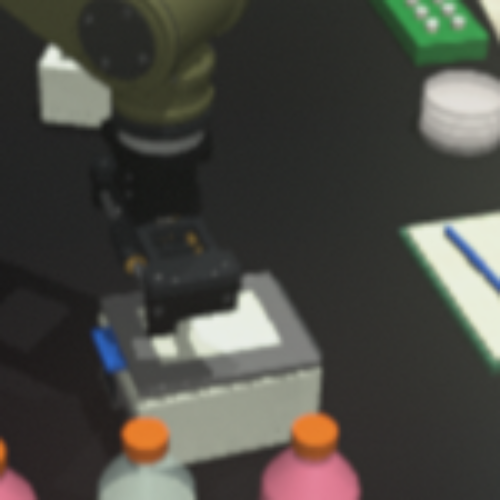

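The side view shows the lid nearly shut under the fingers, with its blue tab at the left of the crop (110,350). Now I press down in small steps until the force rises.

```bash
python3 - <<'E'
from workcell import *
from h import *
p=np.load("p.npy"); log=[]
x=tcp(p,0.05)
while x[2]>.078:
    x[2]-=.001; servo_line(x,max_speed=.01); f=get_ft_force(); log.append((round(x[2],4),np.round(f,1).tolist(),round(get_eef_pos()[2],4)))
    if f[2]>9: break
print(*log,sep="\n"); hold(.2); print(get_ft_force())
x[2]+=.10; servo_line(x,max_speed=.1); a=x.copy(); a[2]=.38; servo_line(a,max_speed=.2)
move_j([.75]+list(get_joints()[1:])); print(get_t(),get_ft_force())
import cv2
i,j=[cv2.resize(get_image(n)[v:v+h,u:u+w,::-1],(400,400),interpolation=cv2.INTER_CUBIC) for n,u,v,w,h in(("side",280,180,130,130),("top",345,130,130,130))]
cv2.imwrite("pics/end.png",np.hstack([i,j]))
E
```

```text
(np.float64(0.0922), [-0.3, -0.1, 0.6], np.float64(0.0922))
(np.float64(0.0912), [0.0, 0.4, -0.4], np.float64(0.0912))
(np.float64(0.0902), [-0.6, -0.5, 1.0], np.float64(0.0901))
(np.float64(0.0892), [0.2, 0.2, -0.7], np.float64(0.0891))
(np.float64(0.0882), [-0.5, 0.4, 0.0], np.float64(0.0881))
(np.float64(0.0872), [-1.1, 1.5, 3.5], np.float64(0.0877))
(np.float64(0.0862), [-3.8, 1.8, 8.8], np.float64(0.0877))
(np.float64(0.0852), [-6.0, 3.0, 12.7], np.float64(0.0877))
[-6.31039729  3.49087666 12.9436143 ]
21.8333 [-0.59598483  0.14084022 -0.07178897]
```

View pics/end.png

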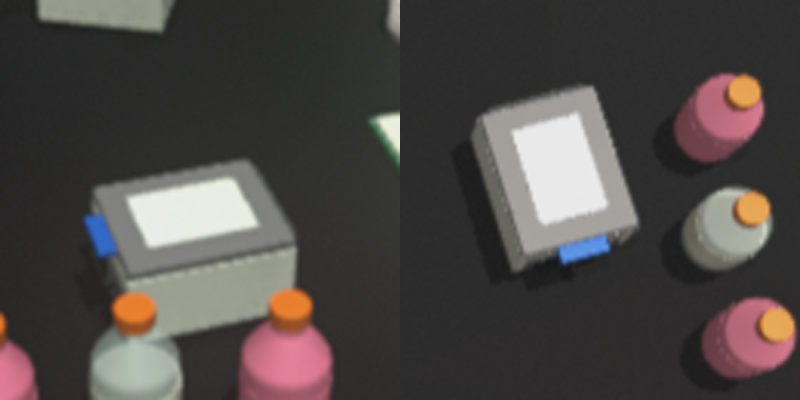

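The lid sits flush on its base. It stopped solid at 87.7 mm against an expected 87 mm and took 13 N without moving. The bottles have not moved and the arm is clear.

```bash
python3 -c "
from workcell import *
print(close_job())"
```

```text
the job is handed in; nothing more can be done
None
```

The lid of the orange-rack heater is fully shut, lowered slowly with no slam; I never touched the spare heater's lid or the bottles, and the job is handed in.

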